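# Slide the paddle board out so its handle overhangs the worktop

### The job

Push the small wooden paddle board (the one with a handle) across the worktop toward the robot until its whole handle stands out over the front edge, pointing straight out, with the shoulders where the handle begins level with the edge and the square part still lying on the worktop, so that someone can take it by the handle. Push it with the fingers on its square part only: do not touch the handle, do not lift or tip the board, and leave the plain square board and everything else where it stands.

Things in the scene. Friction and masses are not known exactly. Their poses are not given: they have to be found in the camera images.
- paddle: the wooden paddle board to slide, lying flat: a square part 105 x 105 x 10 mm (plan corners rounded to 12 mm) with a handle 30 mm wide, 75 mm long and 10 mm thick in the middle of its side toward the robot; mass about 0.34 kg, friction on the worktop about 0.6. Origin: centre of the square part, on its underside; x points away from the handle, z up. At the start it lies on the worktop turned by up to 0.38 rad either way from handle-toward-the-robot
- paddle_handle: the handle of the paddle board, one piece with it; not to be touched. Origin: where it joins the square part, on the underside; it runs 75 mm along its own -x
- paddle_shoulder (a point): point on the paddle board, half-way up its thickness, in the middle of the line of the two shoulders, where the handle meets the square part (52.5 mm from the centre of the square part)
- paddle_back (a point): point half-way up and in the middle of the paddle board's straight far side, opposite the handle (52.5 mm from the centre of the square part); a good side to push on, with at least 81 mm of straight side
- edge (a point): a point on the front edge of the worktop, at the height of its top (z = 0). The edge is straight and runs along world y at this x; its own x points in over the worktop. The edge runs 305 mm to the left of this point (to the cooker) and 255 mm to the right (to the inner corner, where the worktop turns toward the robot)
- plain_board: a plain square wooden board of the same wood without a handle, 105 x 105 x 10 mm, lying flat, to be left alone; it may lie on either side of the paddle board, with as little as 20 mm between them. Origin: centre of its underside
- jar: glass spice jar with a screw lid, 41 mm across and 98 mm tall, standing in the row with the two boards, beside or between them (the order of the three varies); leave alone. Origin: centre of its underside
- tin: small food tin, 57 mm across and 72 mm tall, standing farther back; leave alone. Origin: centre of its underside
- glass: clear drinking glass, 79 mm across and 90 mm tall, standing at the right; leave alone. Origin: centre of its underside
- grinder: pepper grinder, 55 mm across and 149 mm tall, standing at the back left; leave alone. Origin: centre of its underside. Above the back of the worktop hangs a wall cabinet: keep the wrist low (under it) or in front of it

How it is judged:
By the outcome, as a careful person would: the job done as asked, in the order asked, and still so for the second after the job is handed in, with the robot touching nothing.
It also fails if it takes over 51 s, if anything falls off the work surface, if the arm or the gripper's body presses on something with over 40 N, if the wrist force passes 120 N, or if a joint passes its speed limit or range.

### The arm

A 6-joint arm with a two-finger parallel gripper is mounted at the origin on a cart in front of the work surface, level with it; the furniture and walls round the work are solid. World frame = base frame: x ahead of the robot, y to its left, z up, the work surface at z = 0. Lengths are in mm, angles in rad, forces in N, time in s.
With the tool pointing down it reaches from about 250 to 725 mm from the base axis. Payload 4 kg.
Tool frame: the origin (TCP) lies at the very end of the fingers, on their centre line; the grasp point (between the pads) lies 19 mm behind it; z points along the fingers, y is the line along which they close (so a half turn about z gives the same grasp; the last joint's range is limited). The gripper opens to 85 mm and grips with 20 to 120 N. Pads are 22 mm wide; open, the fingers measure 114 mm over their backs; the gripper's body (76 mm by 85 mm) begins 54 mm behind the grasp point. The pads swing forward as they close: fully open they stand 13 mm farther back than shut.
Start: joints at [-1.142, 0.241, 0.005, 1.335, 0, 1.571], TCP at [207.888, -454.733, 231.306] pointing down, gripper open.
Joint ranges: [-2.72, 2.72], [-1.05, 1.87], [-1.09, 1.28], [-1.99, 2.15], [-1.42, 1.44], [-3.14, 3.14]. Speed limits (rad/s): [2.79, 2.79, 3.14, 3.14, 3.14, 3.14].

### API

Orientations are given as a unit quaternion [x, y, z, w].
In Python, from workcell import get_state, grab_frame, hand_in, trace gives the robot as it stands.
- The arm moves only by the shell command python3 -m crank 'ROWS' [OPENING]. ROWS is JSON, one flat list of numbers, 4 for each row, row after row: the shift along the tool's x, y, z in cm, then the turn about the tool's z in degrees. A call has exactly 8 rows; each row is the pose to reach, as a shift and turn from the pose commanded when the call began, along the tool's axes at that moment; what a row does not reach only later rows make up. A row lasts 1/10 s, in which the tool goes at most 50 mm and 8.59 degrees, less where a joint would pass 70% of its speed; a pose out of reach is approached as far as the arm can. A call with a gripper value outside its range is refused whole. OPENING is the finger opening in cm, from 0 to 8.54, set as the call begins (- or left out, the last holds). The fingers move at their own pace and stop on an object; the grip force is fixed at half the most. Time passes only in rows, so rows that repeat a pose let the fingers close, or fill a call up. It gives the time, the measured TCP pose, the force, the opening and the grip force at its end, in the units of the state.
- get_state(): the state, without advancing time (a new reading comes with each control period).
- grab_frame(name): name is "scene" or "top"; returns a dict with "pixels" (400x640x3 uint8, blue, green, red), "camera_matrix" (3x3 intrinsics, pixels), "position" and "rotation" of the camera in the world. Camera axes: x right, y down, z forward; pixel columns grow to the right and rows downward; lengths in mm; the calibration is good to about 2 mm. A picture is of the moment at which its call begins. There is no depth.
- hand_in(): hands the job in; it is judged then, once.
Trained networks look in the newest picture that a camera, given by its name, has taken for a name from the list of things; names that differ only in an ending like _2 or _b are one class to them, and where a whole thing is asked for, a point or a joint stands for the part that bears it (a point fixed in the world has none). Each returns a list of dicts, best first, with "p" (0 to 1); they miss things now and then, are a little off and sometimes report something else, mostly with a low value. They report only what shows in the picture. A call takes as long as a camera call.
- trace(label, camera): "mask" (400x640 bool, what is visible of it) and "extent" ([left, top, right, bottom] in pixels, round what is visible of it).
The state is a dict: "t": time; "qpos": joint angles; "joint_velocities": joint speeds; "joint_efforts": joint torques, N m; "tool_pos": TCP position; "orientation": TCP orientation; "contact_force": force on the tool from outside, world axes, zero at the start; "ft_torque": the same for the moment, N m; "grip_width": opening from 0.0 (shut) to 1.0 (fully open); "grip_force": force on a finger pad.
Only numpy, scipy, OpenCV 4.12 (cv2) and the standard library are available. Lean on these libraries where they do the work, as an engineer would, in place of code of your own. Each camera call takes 0.05 s, during which the arm holds its last target. There are 200 camera calls.

## Working session

There is one attempt and no reset: what is moved stays moved. The work goes in short steps, Python scripts to look and compute and a shell command to move; the robot and the scene stay as the last step left them, time stands still between calls to the robot, and variables do not carry over. Pictures are saved under pics/ and viewed, at most 10 in all, crops included, and the job is handed in when it is done.

```bash
mkdir -p pics; cat > h.py <<'E'
import numpy as np, cv2
from workcell import get_state, grab_frame, hand_in, trace
def toplane(f,uv,z):
    K=np.array(f["camera_matrix"]);R=np.array(f["rotation"]);p=np.array(f["position"])
    if R.shape!=(3,3):
        from scipy.spatial.transform import Rotation; R=Rotation.from_quat(R).as_matrix()
    uv=np.atleast_2d(uv).astype(float)
    d=np.c_[uv,np.ones(len(uv))]@np.linalg.inv(K).T@R.T
    return (p+d*((z-p[2])/d[:,2])[:,None])[:,:2]
E
python3 - <<'E'
from h import *
for c in("top","scene"):
    f=grab_frame(c);cv2.imwrite(f"pics/{c}0.png",np.array(f["pixels"]));print(c,f["position"],f["rotation"])
    for n in("paddle","paddle_handle","plain_board","jar","tin","glass","grinder"):
        for r in trace(n,c)[:2]:
            m=np.array(r["mask"]);v,u=np.nonzero(m);P=toplane(f,np.c_[u,v],10)
            print(n,round(r["p"],2),r["extent"],P.mean(0).round(),P.min(0).round(),P.max(0).round())
s=get_state();print(s["t"],s["tool_pos"],s["orientation"])
E
```

```text
top [ 434.42848356 -180.66756274 1374.11297172] [ 0.70935021 -0.70338241  0.03201496 -0.03241166]
paddle 0.63 [327.3, 209.7, 367.9, 270.6] [ 474. -265.] [ 360. -319.] [ 538. -208.]
paddle_handle 0.69 [345.3, 245.8, 359.1, 269.7] [ 395. -275.] [ 357. -292.] [ 431. -259.]
plain_board 0.83 [269.0, 205.9, 307.9, 241.2] [485. -82.] [ 429. -140.] [542. -27.]
plain_board 0.58 [343.9, 243.7, 356.5, 269.6] [ 393. -276.] [ 357. -292.] [ 431. -259.]
jar 0.78 [219.0, 221.3, 237.5, 234.7] [481.  91.] [460.  65.] [502. 119.]
tin 0.73 [271.6, 140.5, 293.7, 164.5] [710. -73.] [ 675. -102.] [745. -41.]
glass 0.92 [407.7, 223.7, 440.5, 254.2] [ 449. -492.] [ 409. -538.] [ 489. -446.]
grinder 0.63 [206.1, 140.3, 226.3, 150.4] [729. 136.] [713. 107.] [740. 168.]
scene [ 325.15441658  878.26045011 1033.72288881] [-0.09715313  0.9076947  -0.40501112  0.05116235]
paddle 0.69 [331.6, 196.9, 390.2, 215.2] [ 462. -255.] [ 356. -315.] [ 535. -195.]
paddle_handle 0.67 [368.6, 204.1, 389.2, 216.1] [ 390. -267.] [ 356. -283.] [ 425. -250.]
paddle_handle 0.17 [336.2, 192.2, 391.9, 219.0] [ 462. -257.] [ 352. -315.] [ 535. -195.]
plain_board 0.72 [322.9, 229.9, 359.2, 260.2] [482. -72.] [ 429. -130.] [537. -16.]
plain_board 0.51 [335.2, 197.1, 391.3, 217.7] [ 462. -258.] [ 356. -320.] [ 535. -199.]
jar 0.9 [324.0, 257.2, 343.4, 293.8] [484.  56.] [459.  -4.] [509. 110.]
tin 0.75 [262.2, 215.5, 280.7, 243.9] [712. -98.] [ 671. -162.] [755. -36.]
glass 0.8 [360.3, 147.1, 383.8, 175.1] [ 451. -529.] [ 412. -629.] [ 497. -432.]
grinder 0.94 [224.0, 245.6, 253.5, 290.2] [759.  83.] [704.   0.] [815. 160.]
grinder 0.74 [362.3, 148.6, 382.0, 176.1] [ 451. -531.] [ 412. -630.] [ 497. -432.]
0.8 [ 207.89343503 -454.72642682  231.31604277] [9.77105845e-01 2.12753774e-01 4.57410377e-06 8.62448392e-06]
```

```bash
python3 - <<'E'
import cv2
a=cv2.imread("pics/top0.png")[110:330,180:460];cv2.imwrite("pics/c0.png",cv2.resize(a,(763,600),interpolation=cv2.INTER_CUBIC))
E
```

```text
(no output)
```

View pics/c0.png

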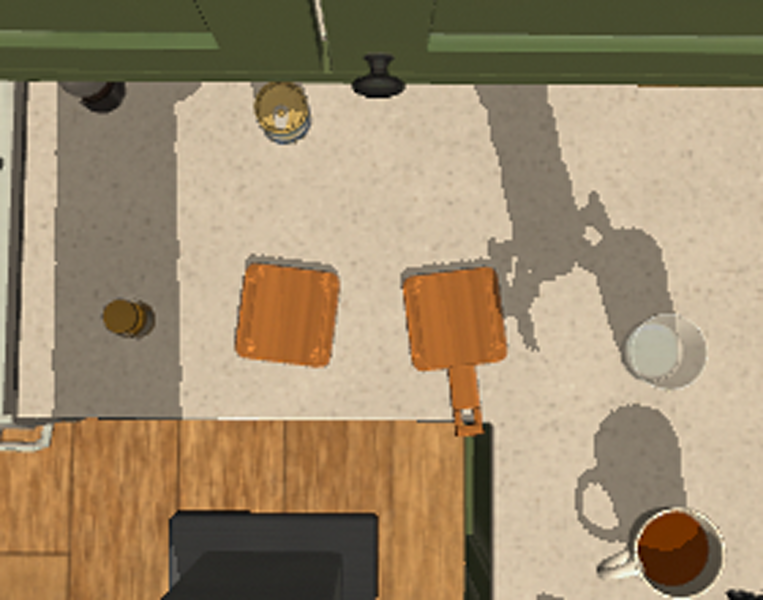

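View pics/scene0.png

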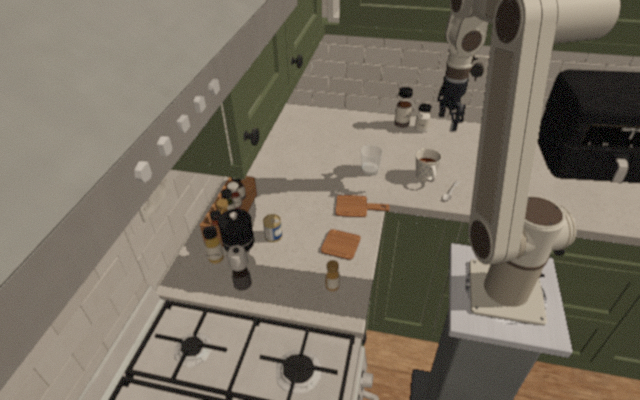

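```bash
cat >> h.py <<'E'
from scipy.optimize import minimize
def proj(f,P):
    from scipy.spatial.transform import Rotation
    K=np.array(f["camera_matrix"]);R=np.array(f["rotation"])
    if R.shape!=(3,3): R=Rotation.from_quat(R).as_matrix()
    c=(P-np.array(f["position"]))@R; q=c@K.T
    return q[:,:2]/q[:,2:]
def outline():
    p=[]
    for cx,cy,a in((40.5,40.5,0),(-40.5,40.5,90),(-40.5,-40.5,180),(40.5,-40.5,270)):
        for t in np.radians(np.linspace(a,a+90,6)): p.append((cx+12*np.cos(t),cy+12*np.sin(t)))
        if a==90: p+= [(-52.5,15),(-127.5,15),(-127.5,-15),(-52.5,-15)]
    return np.array(p)
OUT=outline()
def fit(f,prob,x0):
    """prob: float image 0..1 of wood"""
    S=8
    v0,u0=220-30,300; sub=prob[190:300,300:400]
    def render(x):
        c,s=np.cos(x[2]),np.sin(x[2]);q=OUT@np.array([[c,s],[-s,c]])+x[:2]
        im=np.zeros((110*S,100*S),np.uint8)
        for z in(0,5,10):
            uv=proj(f,np.c_[q,np.full(len(q),z)])
            cv2.fillPoly(im,[np.round(((uv-[u0,v0])+.5)*S-.5).astype(np.int32)],255)
        return cv2.resize(im,(100,110),interpolation=cv2.INTER_AREA)/255.
    cost=lambda y:((render(np.array([y[0],y[1],y[2]/60]))-sub)**2).sum()
    r=minimize(cost,[x0[0],x0[1],x0[2]*60],method="Nelder-Mead",options=dict(initial_simplex=np.array([x0[0],x0[1],x0[2]*60])+np.array([[0,0,0],[6,0,0],[0,6,0],[0,0,6]])))
    return np.array([r.x[0],r.x[1],r.x[2]/60]),r.fun
def edge_x(f,cols):
    g=cv2.cvtColor(f["pixels"],cv2.COLOR_BGR2LAB).astype(float)
    out=[]
    for c in cols:
        sat=f["pixels"][250:275,c].astype(float)[:,0]   # blue: worktop bright, floor dark
        hi,lo=sat[:6].mean(),sat[-5:].mean()
        n=((sat-lo)/(hi-lo)).clip(0,1).sum()
        out.append(toplane(f,[[c,250+n-.5]],0)[0])
    return np.array(out)
E
python3 - <<'E'
from h import *
f=grab_frame("top");f["pixels"]=np.array(f["pixels"])
m=sum(np.array(r["mask"],float) for r in trace("paddle","top")[:1])
print("mask fit",fit(f,m,(482,-262,.12)))
im=f["pixels"].astype(float);w=(im[:,:,2]-im[:,:,0])  # wood red-blue
print(w[225,320:372].round(),w[205:262,350])
E=edge_x(f,[262,275,290,300,310,320]);print(E.round(1))
hsv=f["pixels"][272:285,340:372,:];print(hsv[0].tolist())
print(toplane(f,[[359.8,270]],0))
E
```

```text
mask fit (array([ 4.82976952e+02, -2.63278351e+02,  1.36427658e-01]), np.float64(52.565059592464436))
[ 44.  43.  44.  46.  46.  46.  45.  43.  43. 143. 134. 127. 114. 107.
 130. 134. 130. 131. 134. 136. 136. 133. 130. 132. 123. 127. 125. 123.
 121. 124. 126. 130. 130. 125. 117. 117. 118. 120. 123. 127. 116. 134.
 127. 116.  41.  23.  29.  48.  44.  25.  26.  26.] [ 43.  29.  25.  14. 147. 132. 130. 131. 130. 130. 130. 131. 130. 130.
 128. 130. 128. 127. 126. 126. 126. 126. 126. 125. 123. 124. 123. 124.
 125. 123. 123. 123. 125. 124. 123. 124. 123. 122. 116. 135. 132. 132.
 131. 131. 131. 131. 131. 131. 133. 133. 135. 134. 134. 135. 143.  39.
  41.]
[[ 370.8  -13.4]
 [ 370.1  -52.1]
 [ 372.8  -96.6]
 [ 370.8 -126.4]
 [ 371.4 -156.1]
 [ 371.4 -185.8]]
[[96, 159, 213], [83, 140, 192], [84, 140, 191], [85, 143, 194], [84, 142, 195], [80, 137, 190], [84, 139, 192], [83, 140, 192], [76, 131, 184], [71, 123, 175], [47, 79, 99], [57, 93, 84], [63, 104, 97], [50, 83, 78], [21, 32, 30], [23, 36, 34], [26, 39, 38], [25, 38, 37], [23, 37, 35], [27, 39, 38], [67, 77, 85], [146, 169, 183], [173, 199, 218], [162, 189, 205], [165, 191, 210], [165, 191, 209], [166, 191, 210], [166, 192, 211], [165, 194, 211], [165, 193, 210], [167, 193, 212], [169, 196, 214]]
[[ 354.09291255 -304.0898359 ]]
```

```bash
cat >> h.py <<'E'
def pose(x0):
    f=grab_frame("top");p=f["pixels"]=np.array(f["pixels"]);q=p.astype(float)
    w=((q[:,:,1]/(q[:,:,2]+1)<.62)&(q[:,:,2]>60)).astype(float); w[:,:322]=0
    r=fit(f,w,x0);x=r[0];sh=x[:2]-52.5*np.array([np.cos(x[2]),np.sin(x[2])])
    print("pose",x.round(3),"cost",round(r[1],1),"npix",w[190:300,300:400].sum(),"shoulder",sh.round(1),"back",(2*x[:2]-sh).round(1))
    return x,f
E
python3 -c "
from h import *
pose((483,-263,.136))
s=get_state();print(s['t'],s['tool_pos'],s['contact_force'])"
```

```text
pose [ 4.82243e+02 -2.62402e+02  1.45000e-01] cost 100.0 npix 1382.0 shoulder [ 430.3 -270. ] back [ 534.2 -254.8]
0.95 [ 207.88662383 -454.73834135  231.3433218 ] [-0.13472545  0.71651217 -0.05876826]
```

```bash
python3 -m crank '[5,-0.4,1.5,6, 10,-0.8,3,12, 15,-1.2,5,18, 20,-1.5,7,24.6, 25,-1.9,9,24.6, 30,-2.3,11,24.6, 35.5,-2.7,12,24.6, 40.7,-3.1,13,24.6]' 5; python3 -m crank '[0,0,0,0, 0,0,0,0, 0,0,0,0, 0,0,0,0, 0,0,0,0, 0,0,0,0, 0,0,0,0, 0,0,0,0]'; python3 - <<'E'
from h import *
f=grab_frame("top");cv2.imwrite("pics/c1.png",cv2.resize(np.array(f["pixels"])[110:330,180:460],(763,600),interpolation=cv2.INTER_CUBIC))
E
```

```text
t: 1.75
tool_pos: [541.1, -270.0, 106.2]
orientation: [1.0, -0.0, -0.0, -0.0]
contact_force: [-0.6, -1.0, -0.6]
grip_width: 0.584
grip_force: 0.0
t: 2.55
tool_pos: [539.7, -271.6, 107.5]
orientation: [1.0, -0.001, 0.0, 0.0]
contact_force: [0.4, -0.4, 0.1]
grip_width: 0.584
grip_force: 0.0
```

View pics/c1.png

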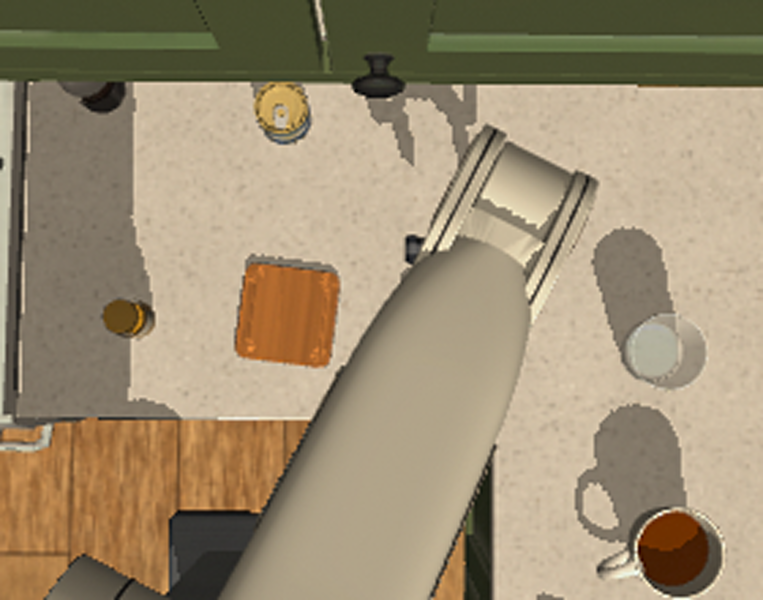

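```bash
python3 -m crank '[2.8,-1.4,0,0, 2.8,-1.4,3,0, 2.8,-1.4,6,0, 2.8,-1.4,8,0, 2.8,-1.4,9,0, 2.8,-1.4,9.3,0, 2.8,-1.4,9.5,0, 2.8,-1.4,9.5,0]'; python3 -m crank '[0,0,0.2,0, 0,0,0.4,0, 0,0,0.5,0, 0,0,0.6,0, 0,0,0.7,0, 0,0,0.8,0, 0,0,0.8,0, 0,0,0.8,0]'
```

```text
t: 3.4
tool_pos: [568.7, -257.7, 13.3]
orientation: [1.0, -0.0, 0.001, 0.0]
contact_force: [-0.5, -0.2, 0.3]
grip_width: 0.587
grip_force: 0.0
t: 4.2
tool_pos: [567.9, -257.3, 4.2]
orientation: [1.0, -0.0, -0.0, -0.0]
contact_force: [-0.0, -0.5, 0.6]
grip_width: 0.586
grip_force: 0.0
```

```bash
python3 -m crank '[0,0,0.1,0, 0,0,0.2,0, 0,0,0.3,0, 0,0,0.3,0, 0,0,0.3,0, 0,0,0.3,0, 0,0,0.3,0, 0,0,0.3,0]'
```

```text
t: 5.0
tool_pos: [567.9, -257.3, 1.3]
orientation: [1.0, -0.0, 0.0, 0.0]
contact_force: [-0.0, -0.8, -0.3]
grip_width: 0.587
grip_force: 0.0
```

```bash
python3 -m crank '[0,0,0.1,0, 0,0,0.2,0, 0,0,0.2,0, 0,0,0.2,0, 0,0,0.2,0, 0,0,0.2,0, 0,0,0.2,0, 0,0,0.2,0]'
```

```text
t: 5.8
tool_pos: [567.9, -257.3, -0.7]
orientation: [1.0, -0.0, 0.0, 0.0]
contact_force: [0.0, 0.5, -0.3]
grip_width: 0.585
grip_force: 0.0
```

```bash
python3 -m crank '[0,0,0.1,0, 0,0,0.2,0, 0,0,0.2,0, 0,0,0.2,0, 0,0,0.2,0, 0,0,0.2,0, 0,0,0.2,0, 0,0,0.2,0]'
```

```text
t: 6.6
tool_pos: [567.9, -257.3, -2.7]
orientation: [1.0, -0.0, -0.0, -0.0]
contact_force: [0.6, -0.7, 0.3]
grip_width: 0.586
grip_force: 0.0
```

```bash
python3 -m crank '[0,0,0.1,0, 0,0,0.2,0, 0,0,0.2,0, 0,0,0.2,0, 0,0,0.2,0, 0,0,0.2,0, 0,0,0.2,0, 0,0,0.2,0]'
```

```text
t: 7.4
tool_pos: [568.1, -257.3, -2.9]
orientation: [1.0, -0.0, 0.0, 0.0]
contact_force: [-3.3, 1.6, 9.4]
grip_width: 0.584
grip_force: 4.6
```

```bash
python3 -m crank '[0,0,-0.4,0, -0.5,0,-0.4,0, -1,0,-0.4,0, -1.4,0,-0.4,0, -1.8,0,-0.4,0, -2.2,0,-0.4,0, -2.6,0,-0.4,0, -3,0,-0.4,0]'; python3 -m crank '[-0.4,0,0,0, -0.8,0,0,0, -1.2,0,0,0, -1.6,0,0,0, -2,0,0,0, -2.4,0,0,0, -2.7,0,0,0, -3,0,0,0]'
```

```text
t: 8.2
tool_pos: [537.8, -257.4, -0.7]
orientation: [1.0, -0.0, 0.0, 0.0]
contact_force: [0.2, 0.1, -1.4]
grip_width: 0.587
grip_force: 0.6
t: 9.0
tool_pos: [507.7, -257.2, -0.7]
orientation: [1.0, -0.0, 0.0, -0.0]
contact_force: [1.5, 0.4, -1.4]
grip_width: 0.589
grip_force: 0.7
```

```bash
python3 - <<'E'
from h import *
f=grab_frame("scene");cv2.imwrite("pics/s2.png",cv2.resize(np.array(f["pixels"])[120:290,260:440],(635,600),interpolation=cv2.INTER_CUBIC))
for n in("paddle","paddle_handle"):
    for r in trace(n,"scene")[:1]:print(n,r["p"],r["extent"])
E
```

```text
paddle 0.56 [342.4, 197.3, 400.3, 220.7]
paddle_handle 0.46 [377.3, 207.5, 399.9, 222.1]
```

View pics/s2.png

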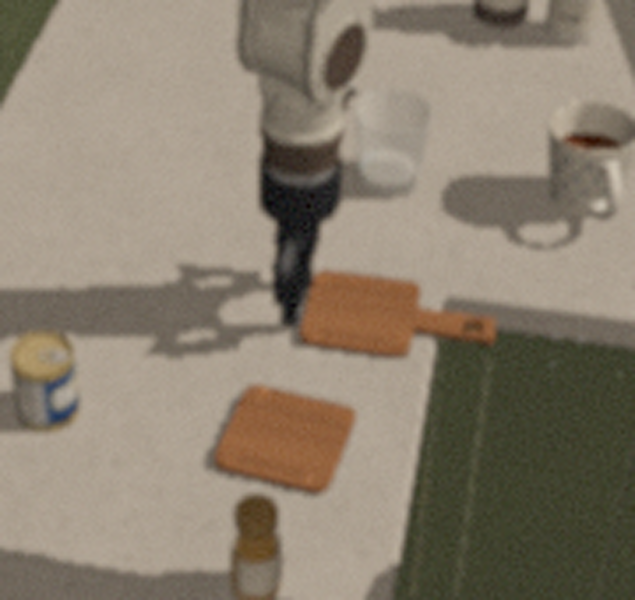

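The picture shows the fingers on the paddle's far side (crop 300,300), the handle partly over the edge and the other things unmoved. I'll push a bit more, then clear the arm for an exact look.

```bash
python3 -m crank '[-0.3,0,0,0, -0.6,0,0,0, -0.9,0,0,0, -1.1,0,0,0, -1.2,0,0,0, -1.2,0,0,0, -0.7,0,0,0, 0.5,0,0,0]'; python3 -m crank '[1.5,0,0,0, 2,0,-2,0, 2,-3,-6,0, 2,-8,-6,0, 2,-13,-6,0, 2,-18,-6,0, 2,-23,-6,0, 2,-26,-6,0]'; python3 - <<'E'
from h import *
x,f=pose((433,-262,.0))
cv2.imwrite("pics/c3.png",cv2.resize(f["pixels"][110:330,180:460],(763,600),interpolation=cv2.INTER_CUBIC))
E
```

```text
t: 9.95
tool_pos: [511.9, -257.0, -1.0]
orientation: [1.0, -0.001, -0.001, -0.0]
contact_force: [0.4, -0.3, -0.5]
grip_width: 0.584
grip_force: 0.0
t: 10.75
tool_pos: [532.6, 4.5, 59.3]
orientation: [1.0, 0.004, -0.0, -0.001]
contact_force: [-0.1, -0.2, -0.0]
grip_width: 0.589
grip_force: 0.0
pose [ 4.33389e+02 -2.56559e+02  6.00000e-03] cost 66.5 npix 1435.0 shoulder [ 380.9 -256.9] back [ 485.9 -256.2]
```

View pics/c3.png

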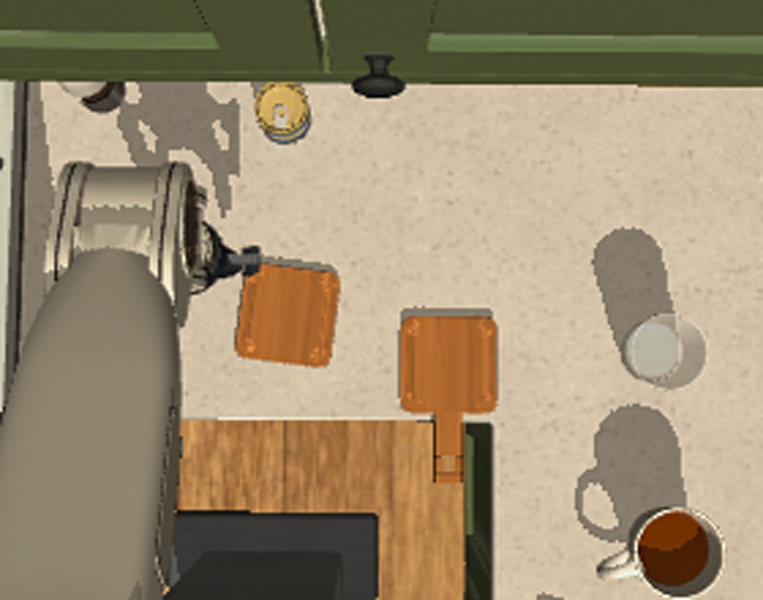

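```bash
python3 -m crank '[0,4.5,0,0, 0,9,0,0, 0,13.5,0,0, 0,18,0,0, 0,22.5,0,0, 0,26,0,0, 0,26,3,0, 0,26,5.5,0]'; python3 -m crank '[0,0,0.5,0, -0.5,0,0.5,0, -1,0,0.5,0, -1.5,0,0.5,0, -2,0,0.5,0, -2.3,0,0.5,0, -2.5,0,0.5,0, -2.5,0,0.5,0]'
```

```text
t: 11.6
tool_pos: [533.8, -261.2, 3.5]
orientation: [1.0, -0.001, 0.001, -0.0]
contact_force: [-0.0, 0.6, -0.4]
grip_width: 0.581
grip_force: 0.0
t: 12.4
tool_pos: [508.4, -258.9, -0.9]
orientation: [1.0, 0.001, 0.0, -0.001]
contact_force: [-0.5, 0.2, -0.3]
grip_width: 0.589
grip_force: 0.0
```

```bash
python3 -m crank '[-0.5,0,0,0, -0.9,0,0,0, -1.2,0,0,0, -1.5,0,0,0, -1.8,0,0,0, -2,0,0,0, -2.1,0,0,0, -2.1,0,0,0]'; python3 -m crank '[0,0,0,0, 0.5,0,0,0, 1.5,0,0,0, 2.5,0,0,0, 3,0,-2,0, 3,0,-6,0, 3,-4,-6,0, 3,-8,-6,0]';python3 -m crank '[0,-4,0,0, 0,-8,0,0, 0,-12,0,0, 0,-16,0,0, 0,-18,0,0, 0,-18,0,0, 0,-18,0,0, 0,-18,0,0]'; python3 - <<'E'
from h import *
x,f=pose((423,-257,.0))
print(edge_x(f,[262,275,283,290,295,300,305,310,315,320,325]).round(1).tolist())
cv2.imwrite("pics/c4.png",cv2.resize(f["pixels"][210:300,290:400],(733,600),interpolation=cv2.INTER_NEAREST))
E
```

```text
t: 13.2
tool_pos: [487.5, -259.1, -1.0]
orientation: [1.0, 0.001, -0.0, -0.001]
contact_force: [0.1, -0.1, 0.1]
grip_width: 0.583
grip_force: 0.3
t: 14.0
tool_pos: [520.0, -179.5, 60.8]
orientation: [1.0, -0.0, 0.002, -0.0]
contact_force: [0.7, 0.4, 0.2]
grip_width: 0.584
grip_force: 0.0
t: 14.8
tool_pos: [517.5, 0.3, 59.3]
orientation: [1.0, 0.0, 0.0, -0.001]
contact_force: [0.2, 0.4, 0.3]
grip_width: 0.582
grip_force: 0.0
pose [ 4.24625e+02 -2.56530e+02  1.60000e-02] cost 57.5 npix 1435.0 shoulder [ 372.1 -257.4] back [ 477.1 -255.7]
[[370.8, -13.4], [370.3, -52.1], [371.4, -75.8], [372.8, -96.6], [371.5, -111.5], [370.8, -126.4], [371.6, -141.2], [371.6, -156.1], [372.2, -170.9], [371.3, -185.8], [372.3, -200.7]]
```

View pics/c4.png

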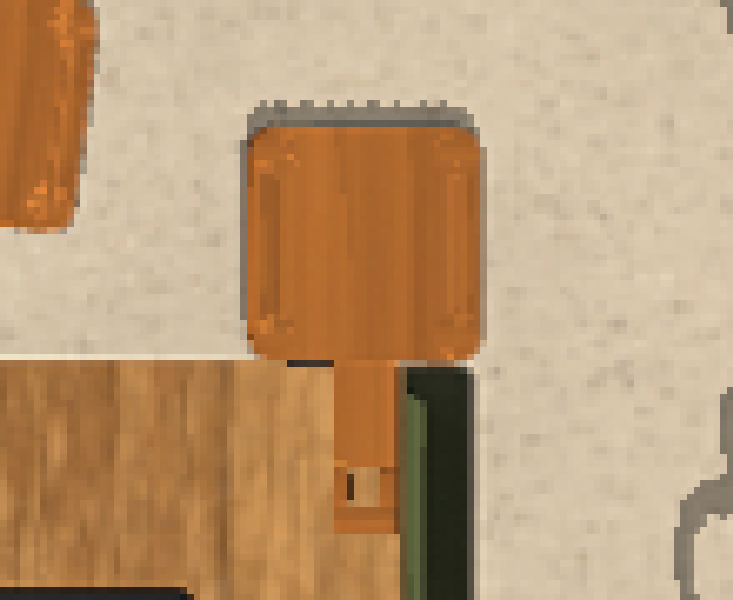

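```bash
python3 -c "
from h import *
print(hand_in())"
```

```text
the job is handed in; nothing more can be done
None
```

I pushed the paddle board out to the front edge and handed the job in at about 15 s of the 51 s. In the last picture its handle points straight out within about 0.02 rad, the shoulders are within about 1 mm of the edge, and nothing else has visibly moved. The hand-in gave no verdict.

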